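Shut and latch the field recorder box

ROBOT

A 6-joint arm with a two-finger parallel gripper is mounted at the origin on the work surface. World frame = base frame: x ahead of the robot, y to its left, z up, the work surface at z = 0. Lengths are in m, angles in degrees, forces in N, time in s.
With the tool pointing down it reaches from about 0.35 to 0.875 m from the base axis. Payload 4.2 kg.
Tool frame: the origin (TCP) lies midway between the tips of the shut fingers; the grasp point (between the pads) lies 19 mm behind it; z points along the fingers, y is the direction in which the jaws open and shut (so a half turn about z gives the same grasp; the last joint's range is limited). The gripper opens to 87 mm and grips with 3 to 60 N. Pads are 19 mm wide; open, the fingers measure 117 mm over their backs; the gripper's body (75 mm by 190 mm) begins 51 mm behind the grasp point.
Start: joints at [84.832, 22.042, 0.453, 0, -68.411, -14.817], TCP at [0.214, 0.587, 0.201] pointing down, gripper open.
Joint ranges: [-179.83, 179.83], [-69.29, 118.12], [-61.27, 80.66], [-181.25, 117.63], [-171.15, -9.14], [-177.46, 177.46]. Speed limits (degrees/s): [159.86, 159.86, 180, 180, 180, 180].

INTERFACE

Orientations are given as a 3x3 rotation matrix whose columns are the frame's x, y, z axes.
In Python, from station import sense, capture, get_calibration, finish_job, spot_in, spot_point gives the robot as it stands.
- The arm moves only by the shell command python3 -m inch 'ROWS'. ROWS is JSON, a list of rows, each an object with "fingers": the finger opening in cm, from 0 to 8.7; "delta_pos": the shift along the tool's x, y, z in cm, a list of three; "spin": the turn about the tool's z in degrees. In form: [{"fingers": fingers, "delta_pos": [dx, dy, dz], "spin": spin}, ...]. A call has 1 to 20 rows; each row is the pose to reach, as a shift and turn from the pose commanded when the call began, along the tool's axes at that moment; what a row does not reach only later rows make up. A row lasts 1/10 s, in which the tool goes at most 50 mm and 8.59 degrees, less where a joint would pass 70% of its speed; a pose out of reach is approached as far as the arm can. A call with a gripper value outside its range is refused whole. The fingers move at their own pace and stop on an object; the grip force is fixed at half the most. Time passes only in rows, so rows that repeat a pose let the fingers close. It gives the time, the measured TCP pose, the force and the opening at its end, in the units of the state.
- sense(): the state, without advancing time (a new reading comes with each control period).
- capture(name): name is "scene" or "top"; returns the picture (420x560x3 uint8, red, green, blue); there is no depth.
- get_calibration(name): a dict with "K" (3x3 intrinsics, pixels), "T" (4x4, takes a point from camera to world coordinates). Camera axes: x right, y up, looking along -z (the intrinsics and any distortion apply to the point x, -y, -z); pixel columns grow to the right and rows downward; lengths in m; the calibration is good to about 2 mm. A picture is of the moment at which its call begins. get_calibration takes no time and is no camera call.
- finish_job(): hands the job in, once; it reports no verdict.
Trained networks look in the newest picture that a camera, given by its name, has taken for a name from the list of things; names that differ only in an ending like _2 or _b are one class to them, and where a whole thing is asked for, a point or a joint stands for the part that bears it (a point fixed in the world has none). Each returns a list of dicts, best first, with "conf" (0 to 1); they miss things now and then, are a little off and sometimes report something else, mostly with a low value. They report only what shows in the picture. A call takes as long as a camera call.
- spot_in(camera, target): "extent" ([left, top, right, bottom] as shares, 0 to 1, of the picture: columns of its width, rows of its height, round what is visible of it).
- spot_point(camera, target): "location" ([column, row] as shares, 0 to 1, of the picture: columns of its width, rows of its height: a listed point, or the origin of a listed thing).
The state is a dict: "time_s": time; "joints": joint angles; "joint_velocities": joint speeds; "effort": joint torques, N m; "tcp_pos": TCP position; "ee_rot": TCP orientation; "wrist_force": force on the tool from outside, world axes, zero at the start; "moment": the same for the moment, N m; "gripper_width": opening from 0.0 (shut) to 1.0 (fully open).
Only numpy, scipy, OpenCV 4.12 (cv2) and the standard library are available. Lean on these libraries where they do the work, as an engineer would, in place of code of your own. Each camera call takes 0.05 s, during which the arm holds its last target.

TASK

The field recorder box is ready to go out: push its open lid all the way shut without slamming it, then push in both latches on its front until they lie flat against the box. Don't lift or shove the box about, and leave the other things on the desk where they are.

Things in the scene. Friction and masses are not known exactly. Their poses are not given: they have to be found in the camera images.
- station: The recorder box to be shut: light grey plastic enclosure, loose, about 3 kg, standing on the desk. Origin: centre of its underside. Its x runs along its length, y from its front (latch side, -y) to its back (hinge side, +y), z up. Body 230 x 165 x 95 mm high, walls 4 mm; with the lid shut 115 mm high and 234 x 169 mm in plan. A battery and recorder module lie inside, below the rim.
- lid (a joint): Angle (rad) of the box's lid about its hinge: 0 shut, pi/2 upright above the back edge, at most 1.8 (leaning back). The hinge is stiff: the lid (0.26 kg) stays at any angle (0.32 N m friction), so it must be pushed all the way down, to a firm stop at 0. Opening turns about the box's -x axis.
- hinge_mid (a point): Middle of the hinge line of the lid (the line runs along the box's x), at the back edge of the box, 97 mm above its underside, 87.5 mm behind its centre. The lid's outer (top) face lies 18 mm from this line, measured square to the lid; axes as the box's.
- lid_edge (a point): Point on the outer (top) face of the lid at the middle of its front edge (the edge away from the hinge), 170 mm from the hinge line along the lid. It moves with the lid; its axes are the box's when the lid is shut (z square to the outer face, outwards). The lid is a shallow tray 20 mm thick, 234 mm along the hinge.
- latch_a (a joint): Angle (rad) of the latch near the box's -x end: 0 upright, flat against the box front and hooked over the lid's front ridge; it leans out from the box as it opens, 1.3 at most. A grey flap 32 wide x 52 long x 5 mm, hinged at its lower end on a pin on the box front, its free end up. Stays where left (0.05 N m friction, about 1.2 N at its end), firm stop at 0.
- latch_b (a joint): Angle (rad) of the latch near the box's +x end, same kind. The two latch pins lie 60 mm above the underside of the box, 89.5 mm in front of its centre, and 55 mm to either side of its middle (latch_a towards -x, latch_b towards +x). As a latch closes, its free end swings inwards and up.
- latch_a_end (a point): Middle of the outer face of latch_a's flap, 40 mm from the pin, near its free upper end, where a thumb would push. With the latch shut it lies 100 mm above the underside of the box and 93 mm in front of its centre. A pull edge at the flap's end stands out 4.5 mm more.
- latch_b_end (a point): The same point on latch_b's flap.
- spare: A second recorder box of the same kind, fixed, already shut and latched (234 x 195 x 115 mm high with hinge and latches). Origin: centre of its underside. Nothing to be done to it.
- geophone_a: Bystander: yellow ground sensor, 72 x 72 x 39 mm housing with a spike pointing up to 113 mm. Origin: centre of its underside.
- geophone_b: Bystander: the other ground sensor, same size. Origin: centre of its underside.
- clip: Bystander: blue plastic cable clip, 80 x 26 x 16 mm, lying on the lid of the spare box. Origin: centre of its underside.
- screwdriver: Bystander: orange-handled screwdriver, 180 mm long, lying on the desk near the recorder box. Origin: centre of its underside.
- tape: Bystander: roll of black tape, 84 mm across, 19 mm high, lying flat. Origin: centre of its underside.
- level: Bystander: round bubble level, 58 mm across, 15 mm high. Origin: centre of its underside.
- meter: Bystander: hand-held meter, 150 x 74 x 42 mm, lying on its back. Origin: centre of its underside.
- mug: Bystander: white mug, 80 mm across, 92 mm high. Origin: centre of its underside.

How it is judged (in metres and radians):
On the way, in this order (a step that is already met when the one before it is completed fails the run):
1. the lid is pushed fully shut (value of joint lid below 0.03 rad), for 0.2 s.
2. both latches are pushed flat against the box, with the lid shut (value of joint lid below 0.03 rad and value of joint each of latch_a, latch_b below 0.15 rad), for 0.2 s.
At the end, for the whole second after the job is handed in: The lid is shut (within 0.03 rad, 5 mm at its front edge), both latches lie flat (within 0.15 rad, about 8 mm at the free end), and the box stands at rest on the desk within 30 mm of where it was (all of step 2 and distance of station from where it was at the start of the episode below 0.03 m and angle between station's own z axis and vertical below 0.05 rad and linear speed of station below 0.02 m/s); the robot touches nothing.
It fails at once if a latch is pushed in while the lid still stands open (value of joint lid above 0.2 rad and value of joint any of latch_a, latch_b below 0.15 rad).
It fails at once if the lid is slammed (faster than 4 rad/s) (velocity of joint lid below -4 rad/s).
It fails at once if the recorder box is lifted, tipped or shoved more than 30 mm (height (world z) of station above 0.012 m or angle between station's own z axis and vertical above 0.12 rad or distance of station from where it was at the start of the episode above 0.03 m).
It fails at once if a bystander is moved more than 25 mm (distance of any of geophone_a, geophone_b, clip, screwdriver, tape, level, meter, mug from where it was at the start of the episode above 0.025 m).
It also fails if it takes over 58 s, if anything falls off the work surface, if the arm or the gripper's body presses on something with over 40 N, if the wrist force passes 120 N, or if a joint passes its speed limit or range.

## Working session

There is one attempt and no reset: what is moved stays moved. The work goes in short steps, Python scripts to look and compute and a shell command to move; the robot and the scene stay as the last step left them, time stands still between calls to the robot, and variables do not carry over. Pictures are saved under pics/ and viewed, and the job is handed in when it is done.

```bash
ls; mkdir -p pics; python3 - <<'E'
from station import *
import cv2,json
for n in("scene","top"):
    im=capture(n); cv2.imwrite(f"pics/{n}0.png",im[:,:,::-1])
    c=get_calibration(n); print(n,c)
    for t in("station","hinge_mid","lid_edge","latch_a_end","latch_b_end","spare"):
        print(t,[(round(d["conf"],2),[round(float(v)*s,1) for v,s in zip(d["location"],(560,420))]) for d in spot_point(n,t)[:3]])
s=sense();print({k:s[k] for k in("time_s","tcp_pos","ee_rot","gripper_width","wrist_force")})
E
```

```text
pics
scene {'K': array([[387.83453295,   0.        , 279.58848415],
       [  0.        , 387.83453295, 211.25399556],
       [  0.        ,   0.        ,   1.        ]]), 'T': array([[ 0.62530341, -0.60322466,  0.49509155,  1.14244345],
       [ 0.78034671,  0.48933989, -0.3893655 , -0.46201981],
       [-0.00739317,  0.62981464,  0.77671028,  1.00026328],
       [ 0.        ,  0.        ,  0.        ,  1.        ]])}
station [(0.84, [219.6, 259.3])]
hinge_mid [(0.96, [240.4, 225.7])]
lid_edge [(0.61, [239.4, 183.5])]
latch_a_end [(0.5, [167.7, 250.0])]
latch_b_end [(0.72, [188.5, 280.3])]
spare [(0.79, [321.6, 187.4])]
top {'K': array([[512.36041773,   0.        , 275.26184395],
       [  0.        , 512.36041773, 208.24017654],
       [  0.        ,   0.        ,   1.        ]]), 'T': array([[-0.00950753,  0.98085256, -0.19451956,  0.26222545],
       [-0.99993697, -0.01048749, -0.00400861, -0.01584416],
       [-0.00597187,  0.19446919,  0.98089045,  1.56711787],
       [ 0.        ,  0.        ,  0.        ,  1.        ]])}
station [(0.63, [339.3, 226.4]), (0.28, [449.5, 260.4])]
hinge_mid [(0.8, [316.5, 218.1])]
lid_edge [(0.73, [314.3, 205.1])]
latch_a_end [(0.66, [383.7, 235.7])]
latch_b_end [(0.7, [385.9, 198.5])]
spare [(0.85, [200.5, 226.3])]
{'time_s': 0.7, 'tcp_pos': array([0.21359503, 0.58735038, 0.20058588]), 'ee_rot': array([[ 9.39760123e-01, -3.41834625e-01, -1.79458904e-05],
       [-3.41834623e-01, -9.39760121e-01,  7.92414684e-05],
       [-4.39523098e-05, -6.83334454e-05, -9.99999997e-01]]), 'gripper_width': 1.001904676171594, 'wrist_force': array([ 0.13706237, -0.44845579,  0.11114567])}
```

View pics/scene0.png

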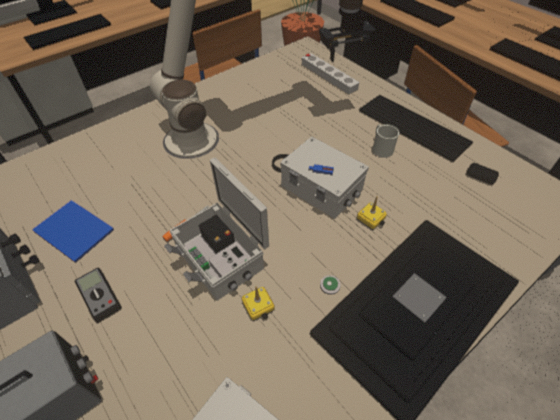

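View pics/top0.png

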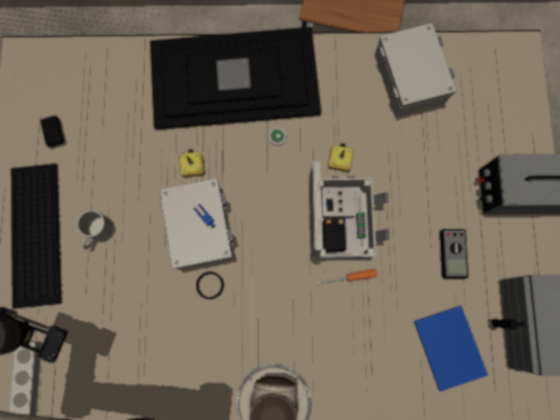

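The recorder box is at about px (345,217) in the top view, hinge side left and latches right (around 381,198 and 381,237). Geophones and the screwdriver are close to both of its ends. Next I'll fit the pose.

```bash
cat > h.py <<'E'
import numpy as np
from station import *
from scipy.optimize import least_squares
def proj(n,P):
    c=get_calibration(n);T=np.linalg.inv(c["T"]);p=T[:3,:3]@np.asarray(P)+T[:3,3]
    q=np.array([p[0],-p[1],-p[2]]);u=c["K"]@q;return u[:2]/u[2]
def model(q):
    x,y,yaw,lid,a,b=q
    L=np.array([np.cos(yaw),np.sin(yaw)]);W=np.array([-L[1],L[0]])
    f=lambda lx,ly,z:np.r_[np.array([x,y])+lx*L+ly*W,z]
    c,s=np.cos(lid),np.sin(lid)
    o={"station":f(0,0,0),"hinge_mid":f(0,.0875,.097),"lid_edge":f(0,.0875-.17*c+.018*s,.097+.17*s+.018*c)}
    for n,lx,t in(("latch_a_end",-.055,a),("latch_b_end",.055,b)):
        o[n]=f(lx,-.0895-.04*np.sin(t)-.0035*np.cos(t),.06+.04*np.cos(t)-.0035*np.sin(t))
    return o
def fit(obs,q0=(.45,-.15,0,1.6,1,1)):
    r=lambda q:np.concatenate([proj(n,model(q)[k])-uv for (n,k),uv in obs.items()])
    return least_squares(r,q0,loss="soft_l1",f_scale=2)
E
python3 - <<'E'
from h import *
obs={("scene","station"):[219.6,259.3],("scene","hinge_mid"):[240.4,225.7],("scene","lid_edge"):[239.4,183.5],("scene","latch_a_end"):[167.7,250],("scene","latch_b_end"):[188.5,280.3],
("top","station"):[339.3,226.4],("top","hinge_mid"):[316.5,218.1],("top","lid_edge"):[314.3,205.1],("top","latch_a_end"):[383.7,235.7],("top","latch_b_end"):[385.9,198.5]}
r=fit(obs);print(r.x.round(3));print(r.fun.reshape(-1,2).round(1))
for k,v in model(r.x).items():print(k,v.round(3))
# draw wireframe
import cv2
for n in("scene","top"):
    im=cv2.imread(f"pics/{n}0.png");im=cv2.resize(im,None,fx=3,fy=3,interpolation=cv2.INTER_CUBIC)
    x,y,w=r.x[:3]
    for z in(0,.095):
        P=[np.r_[x+a*np.cos(w)-b*np.sin(w),y+a*np.sin(w)+b*np.cos(w),z] for a,b in((-.115,-.0825),(.115,-.0825),(.115,.0825),(-.115,.0825))]
        cv2.polylines(im,[np.array([proj(n,p)*3 for p in P]).astype(np.int32)],True,(0,0,255) if z else (0,200,0),1)
    for k,v in model(r.x).items(): cv2.circle(im,tuple(int(t) for t in proj(n,v)*3),4,(255,0,255),-1)
    c=(proj(n,[x,y,.1])*3).astype(int);cv2.imwrite(f"pics/{n}1.png",im[c[1]-260:c[1]+240,c[0]-300:c[0]+300])
E
```

```text
[ 0.528 -0.214 -0.003  1.545  0.747  1.056]
[[-0.2 -2.6]
 [-0.1 -2.8]
 [-0.4 -2.9]
 [ 1.4 -0.3]
 [-1.1 -0.4]
 [ 1.9 -4.7]
 [-1.3 -1.8]
 [ 0.3 -0.5]
 [ 2.7 -0.7]
 [ 0.3  0.3]]
station [ 0.528 -0.214  0.   ]
hinge_mid [ 0.529 -0.126  0.097]
lid_edge [ 0.529 -0.112  0.267]
latch_a_end [ 0.473 -0.333  0.087]
latch_b_end [ 0.583 -0.34   0.077]
```

View pics/scene1.png

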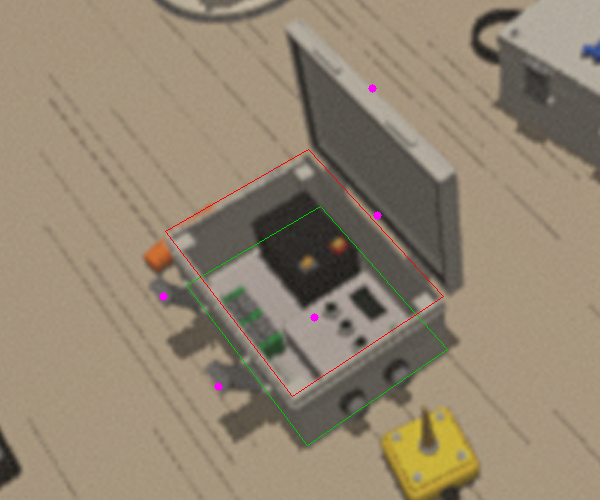

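View pics/top1.png

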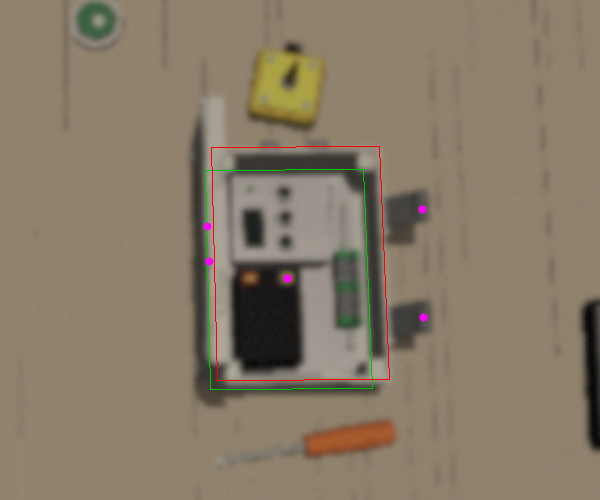

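Both fitted outlines match the pictures. The fit gives the box at (0.528, -0.214) with yaw about 0, the lid at about 1.55 rad and the latches at about 0.75 and 1.05. I'll turn the tool so its x axis points along world -y, and raise it.

```bash
python3 -m inch '[{"fingers":8.7,"delta_pos":[0,0,-4],"spin":8},{"fingers":8.7,"delta_pos":[0,0,-8],"spin":16},{"fingers":8.7,"delta_pos":[0,0,-12],"spin":24},{"fingers":8.7,"delta_pos":[0,0,-14],"spin":32},{"fingers":8.7,"delta_pos":[0,0,-14],"spin":40},{"fingers":8.7,"delta_pos":[0,0,-14],"spin":48},{"fingers":8.7,"delta_pos":[0,0,-14],"spin":56},{"fingers":8.7,"delta_pos":[0,0,-14],"spin":64},{"fingers":8.7,"delta_pos":[0,0,-14],"spin":70},{"fingers":8.7,"delta_pos":[0,0,-14],"spin":70},{"fingers":8.7,"delta_pos":[0,0,-14],"spin":70}]'; python3 -c "
from station import *
print(sense())"
```

```text
time_s: 1.8
tcp_pos: [0.2136, 0.5873, 0.3406]
ee_rot: [[0.002, -1.0, -0.0], [-1.0, -0.002, 0.0], [-0.0, 0.0, -1.0]]
wrist_force: [0.6, 0.3, 0.4]
gripper_width: 0.998
{'time_s': 1.8, 'joints': array([ 8.48309928e+01,  1.89214069e+01,  1.53939342e+01, -1.52540387e-03,
       -8.64698471e+01, -8.46879274e+01]), 'joint_velocities': array([ 0.09324299,  0.08060724,  0.01791236, -0.00958414, -0.06438348,
       -0.22132233]), 'effort': array([ 6.63592054e-04, -3.75809026e+01,  2.00484467e+01,  4.49376941e+00,
       -7.36089167e-02, -2.14160001e-02]), 'tcp_pos': array([0.21357585, 0.58734327, 0.34055683]), 'ee_rot': array([[ 2.49531983e-03, -9.99996886e-01, -2.22503472e-05],
       [-9.99996885e-01, -2.49532091e-03,  4.89816005e-05],
       [-4.90369697e-05,  2.21280531e-05, -9.99999999e-01]]), 'wrist_force': array([0.55058755, 0.29313199, 0.39484449]), 'moment': array([ 0.1416419 , -0.06868539,  0.014736  ]), 'gripper_width': 0.9977108650936263}
```

```bash
python3 -m inch '[{"fingers":8.7,"delta_pos":[4,-2,0],"spin":0},{"fingers":8.7,"delta_pos":[8,-4,0],"spin":0},{"fingers":8.7,"delta_pos":[12,-6,0],"spin":0},{"fingers":8.7,"delta_pos":[16,-8,0],"spin":0},{"fingers":8.7,"delta_pos":[20,-10,0],"spin":0},{"fingers":8.7,"delta_pos":[24,-12,0],"spin":0},{"fingers":8.7,"delta_pos":[28,-14,0],"spin":0},{"fingers":8.7,"delta_pos":[32,-16,0],"spin":0},{"fingers":8.7,"delta_pos":[36,-18,0],"spin":0},{"fingers":8.7,"delta_pos":[40,-20,0],"spin":0},{"fingers":8.7,"delta_pos":[44,-22,0],"spin":0},{"fingers":8.7,"delta_pos":[48,-24,0],"spin":0},{"fingers":8.7,"delta_pos":[52,-26,0],"spin":0},{"fingers":8.7,"delta_pos":[56,-28,0],"spin":0},{"fingers":8.7,"delta_pos":[60,-30,0],"spin":0},{"fingers":8.7,"delta_pos":[63,-31,0],"spin":0},{"fingers":8.7,"delta_pos":[64,-31.5,0],"spin":0},{"fingers":8.7,"delta_pos":[64,-31.5,0],"spin":0},{"fingers":8.7,"delta_pos":[64,-31.5,0],"spin":0},{"fingers":8.7,"delta_pos":[64,-31.5,0],"spin":0}]'; python3 - <<'E'
from station import *
import cv2,numpy as np
a=[cv2.resize(capture(n)[140:320,120:440,::-1] if n=="scene" else capture(n)[100:280,200:520,::-1],None,fx=1.25*1.5,fy=1.25*1.5) for n in("scene","top")]
im=np.vstack([x[:300] for x in a]);cv2.imwrite("pics/m2.png",im)
E
```

```text
time_s: 3.8
tcp_pos: [0.5284, -0.0514, 0.3408]
ee_rot: [[0.002, -1.0, 0.001], [-1.0, -0.002, 0.0], [-0.0, -0.001, -1.0]]
wrist_force: [-0.4, -0.1, 0.1]
gripper_width: 1.004
```

View pics/m2.png

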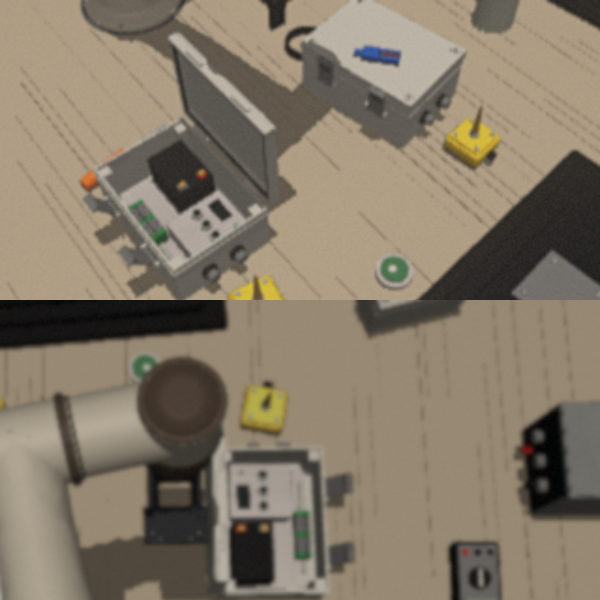

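```bash
python3 -m inch '[{"fingers":8.7,"delta_pos":[0,0,-0],"spin":0},{"fingers":8.7,"delta_pos":[0,0,3],"spin":0},{"fingers":8.7,"delta_pos":[0,0,6],"spin":0},{"fingers":8.7,"delta_pos":[0.8,0,9.5],"spin":0},{"fingers":8.7,"delta_pos":[1.6,0,9.5],"spin":0},{"fingers":8.7,"delta_pos":[2.4,0,9.5],"spin":0},{"fingers":8.7,"delta_pos":[2.4,0,9.5],"spin":0}]'; python3 - <<'E'
import numpy as np
from station import sense
p=sense()["tcp_pos"];print(p)
H=np.array([-.126,.097]);r=.148
for t in np.arange(1.6,-0.01,-.1):
    C=H+r*np.array([-np.cos(t),np.sin(t)])+.018*np.array([np.sin(t),np.cos(t)])
    print(round(t,2),"dx %.1f dz %.1f cm"%(-(C[0]+.0095-p[1])*100,-(C[1]-p[2])*100))
E
```

```text
time_s: 4.6
tcp_pos: [0.5302, -0.0774, 0.2479]
ee_rot: [[-0.0, -1.0, 0.004], [-1.0, 0.0, -0.0], [0.0, -0.004, -1.0]]
wrist_force: [0.1, -0.8, -0.4]
gripper_width: 0.998
[ 0.530154   -0.07738461  0.24793425]
1.6 dx 1.7 dz 0.4 cm
1.5 dx 3.2 dz 0.2 cm
1.4 dx 4.7 dz 0.2 cm
1.3 dx 6.1 dz 0.4 cm
1.2 dx 7.6 dz 0.6 cm
1.1 dx 9.0 dz 1.1 cm
1.0 dx 10.4 dz 1.7 cm
0.9 dx 11.7 dz 2.4 cm
0.8 dx 12.9 dz 3.2 cm
0.7 dx 14.1 dz 4.2 cm
0.6 dx 15.1 dz 5.3 cm
0.5 dx 16.0 dz 6.4 cm
0.4 dx 16.8 dz 7.7 cm
0.3 dx 17.5 dz 9.0 cm
0.2 dx 18.1 dz 10.4 cm
0.1 dx 18.5 dz 11.8 cm
-0.0 dx 18.7 dz 13.3 cm
```

```bash
python3 -m inch '[{"fingers":8.7,"delta_pos":[0.8,0,0.2],"spin":0},{"fingers":8.7,"delta_pos":[1.7,0,0.3],"spin":0},{"fingers":8.7,"delta_pos":[2.5,0,0.3],"spin":0},{"fingers":8.7,"delta_pos":[3.2,0,0.2],"spin":0},{"fingers":8.7,"delta_pos":[4.0,0,0.2],"spin":0},{"fingers":8.7,"delta_pos":[4.7,0,0.2],"spin":0},{"fingers":8.7,"delta_pos":[5.4,0,0.3],"spin":0},{"fingers":8.7,"delta_pos":[6.1,0,0.4],"spin":0},{"fingers":8.7,"delta_pos":[6.9,0,0.5],"spin":0},{"fingers":8.7,"delta_pos":[7.6,0,0.6],"spin":0},{"fingers":8.7,"delta_pos":[8.3,0,0.9],"spin":0},{"fingers":8.7,"delta_pos":[9.0,0,1.1],"spin":0},{"fingers":8.7,"delta_pos":[9.7,0,1.4],"spin":0},{"fingers":8.7,"delta_pos":[10.4,0,1.7],"spin":0},{"fingers":8.7,"delta_pos":[11,0,2.0],"spin":0},{"fingers":8.7,"delta_pos":[11.7,0,2.4],"spin":0},{"fingers":8.7,"delta_pos":[11.7,0,2.4],"spin":0}]'; python3 - <<'E'
from station import *
import cv2,numpy as np
a=[cv2.resize(capture(n)[140:320,120:440,::-1] if n=="scene" else capture(n)[100:280,200:520,::-1],None,fx=1.25*1.5,fy=1.25*1.5) for n in("scene","top")]
im=np.vstack([x[:300] for x in a]);cv2.imwrite("pics/m3.png",im)
E
```

```text
time_s: 6.3
tcp_pos: [0.5281, -0.1943, 0.2204]
ee_rot: [[-0.001, -1.0, -0.002], [-1.0, 0.001, 0.0], [-0.0, 0.002, -1.0]]
wrist_force: [0.0, 0.0, -0.2]
gripper_width: 1.0
```

View pics/m3.png

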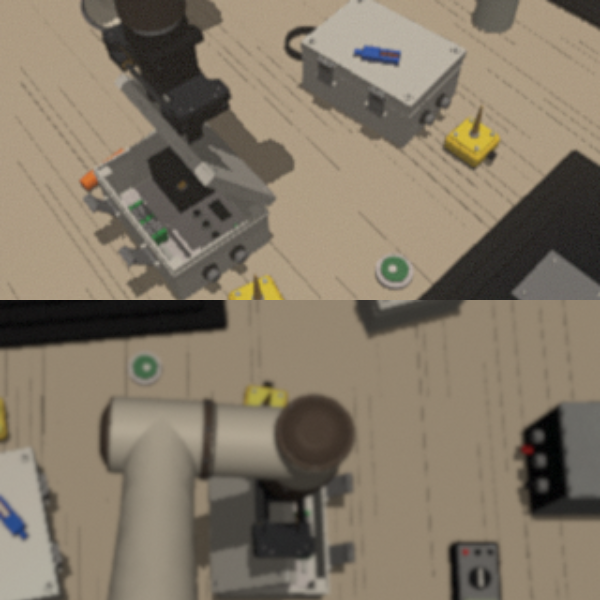

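The lid is following at about 0.9 rad, and neither the latches nor the box have moved. I'll continue along the arc.

```bash
python3 -m inch '[{"fingers":8.7,"delta_pos":[0.6,0,0.4],"spin":0},{"fingers":8.7,"delta_pos":[1.2,0,0.8],"spin":0},{"fingers":8.7,"delta_pos":[1.8,0,1.3],"spin":0},{"fingers":8.7,"delta_pos":[2.4,0,1.8],"spin":0},{"fingers":8.7,"delta_pos":[2.9,0,2.3],"spin":0},{"fingers":8.7,"delta_pos":[3.4,0,2.9],"spin":0},{"fingers":8.7,"delta_pos":[3.9,0,3.4],"spin":0},{"fingers":8.7,"delta_pos":[4.3,0,4.0],"spin":0},{"fingers":8.7,"delta_pos":[4.7,0,4.6],"spin":0},{"fingers":8.7,"delta_pos":[5.1,0,5.3],"spin":0},{"fingers":8.7,"delta_pos":[5.5,0,5.9],"spin":0},{"fingers":8.7,"delta_pos":[5.8,0,6.6],"spin":0},{"fingers":8.7,"delta_pos":[6.1,0,7.3],"spin":0},{"fingers":8.7,"delta_pos":[6.4,0,8.0],"spin":0},{"fingers":8.7,"delta_pos":[6.6,0,8.7],"spin":0},{"fingers":8.7,"delta_pos":[6.8,0,9.4],"spin":0},{"fingers":8.7,"delta_pos":[6.9,0,10.0],"spin":0},{"fingers":8.7,"delta_pos":[6.9,0,10.0],"spin":0}]'
```

```text
time_s: 8.2
tcp_pos: [0.5281, -0.2624, 0.1202]
ee_rot: [[-0.0, -1.0, -0.002], [-1.0, 0.0, 0.001], [-0.001, 0.002, -1.0]]
wrist_force: [-0.3, -0.2, -0.6]
gripper_width: 0.998
```

```bash
python3 -m inch '[{"fingers":8.7,"delta_pos":[0,0,0.15],"spin":0},{"fingers":8.7,"delta_pos":[0,0,0.3],"spin":0},{"fingers":8.7,"delta_pos":[0,0,0.45],"spin":0},{"fingers":8.7,"delta_pos":[0,0,0.45],"spin":0}]'
```

```text
time_s: 8.6
tcp_pos: [0.5289, -0.2625, 0.1171]
ee_rot: [[0.0, -1.0, 0.0], [-1.0, -0.0, -0.0], [0.0, -0.0, -1.0]]
wrist_force: [-0.4, -0.3, 0.1]
gripper_width: 0.997
```

```bash
python3 -m inch '[{"fingers":8.7,"delta_pos":[0,0,0.1],"spin":0},{"fingers":8.7,"delta_pos":[0,0,0.2],"spin":0},{"fingers":8.7,"delta_pos":[0,0,0.3],"spin":0},{"fingers":8.7,"delta_pos":[0,0,0.3],"spin":0}]'; python3 - <<'E'
from station import *
import cv2,numpy as np
print(sense()["wrist_force"])
a=[cv2.resize(capture(n)[140:320,120:440,::-1] if n=="scene" else capture(n)[100:280,200:520,::-1],None,fx=1.25*1.5,fy=1.25*1.5) for n in("scene","top")]
im=np.vstack([x[:300] for x in a]);cv2.imwrite("pics/m4.png",im)
E
```

```text
time_s: 9.0
tcp_pos: [0.5288, -0.2625, 0.1139]
ee_rot: [[0.0, -1.0, 0.0], [-1.0, -0.0, 0.0], [-0.0, -0.0, -1.0]]
wrist_force: [0.7, 0.5, -0.1]
gripper_width: 0.998
[ 0.73197085  0.47216836 -0.10092821]
```

View pics/m4.png

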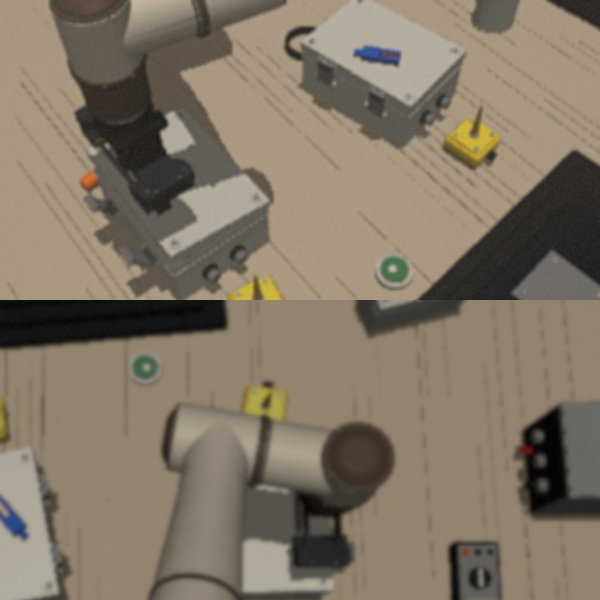

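```bash
python3 -m inch '[{"fingers":8.7,"delta_pos":[0,0,0.15],"spin":0},{"fingers":8.7,"delta_pos":[0,0,0.3],"spin":0},{"fingers":8.7,"delta_pos":[0,0,0.3],"spin":0}]'
```

```text
time_s: 9.4
tcp_pos: [0.5287, -0.2625, 0.1108]
ee_rot: [[0.0, -1.0, -0.0], [-1.0, -0.0, 0.0], [-0.0, 0.0, -1.0]]
wrist_force: [-0.5, 0.9, 0.8]
gripper_width: 1.002
```

```bash
python3 -m inch '[{"fingers":8.7,"delta_pos":[0,0,0.15],"spin":0},{"fingers":8.7,"delta_pos":[0,0,0.3],"spin":0},{"fingers":8.7,"delta_pos":[0,0,0.3],"spin":0}]'
```

```text
time_s: 9.7
tcp_pos: [0.5287, -0.2625, 0.1078]
ee_rot: [[0.0, -1.0, -0.0], [-1.0, -0.0, 0.0], [-0.0, 0.0, -1.0]]
wrist_force: [0.3, -0.3, 0.2]
gripper_width: 0.998
```

```bash
python3 - <<'E'
from station import *
import cv2,numpy as np
im=capture("scene")[180:330,130:280,::-1]
cv2.imwrite("pics/m5.png",cv2.resize(im,None,fx=4,fy=4,interpolation=cv2.INTER_CUBIC))
for t in("lid_edge","hinge_mid","latch_a_end","latch_b_end"):print(t,[(round(d["conf"],2),[round(float(v)*s,1) for v,s in zip(d["location"],(560,420))]) for d in spot_point("scene",t)[:3]])
E
```

```text
lid_edge [(0.63, [186.0, 243.4])]
hinge_mid [(0.72, [239.9, 228.0])]
latch_a_end [(0.71, [170.3, 248.7])]
latch_b_end [(0.71, [186.9, 279.8])]
```

View pics/m5.png

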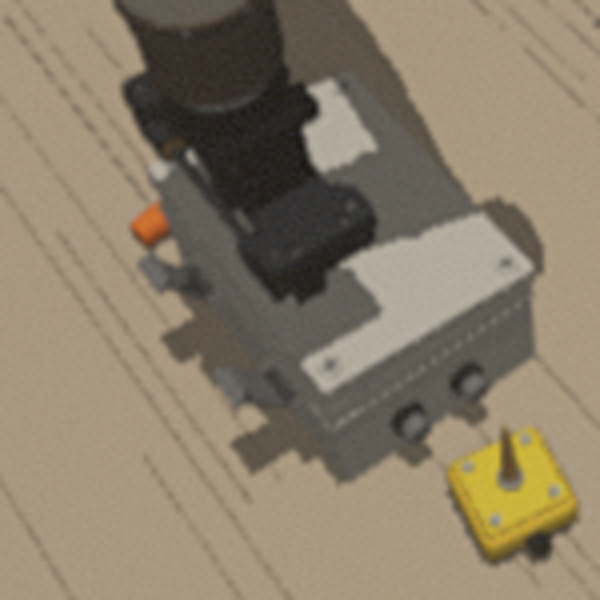

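The lid is nearly shut, with a thin light seam left along its end. I'll keep pressing in small steps until it meets the stop.

```bash
python3 -m inch '[{"fingers":8.7,"delta_pos":[0,0,0.15],"spin":0},{"fingers":8.7,"delta_pos":[0,0,0.3],"spin":0},{"fingers":8.7,"delta_pos":[0,0,0.3],"spin":0}]'
```

```text
time_s: 10.25
tcp_pos: [0.5288, -0.2626, 0.1049]
ee_rot: [[0.0, -1.0, -0.0], [-1.0, -0.0, 0.0], [-0.0, 0.0, -1.0]]
wrist_force: [-0.1, -0.1, 1.0]
gripper_width: 1.001
```

```bash
python3 -m inch '[{"fingers":8.7,"delta_pos":[0,0,0.15],"spin":0},{"fingers":8.7,"delta_pos":[0,0,0.3],"spin":0},{"fingers":8.7,"delta_pos":[0,0,0.3],"spin":0}]'
```

```text
time_s: 10.55
tcp_pos: [0.5287, -0.2625, 0.1018]
ee_rot: [[0.0, -1.0, -0.0], [-1.0, -0.0, 0.0], [-0.0, 0.0, -1.0]]
wrist_force: [0.6, -0.7, -0.4]
gripper_width: 0.997
```

```bash
python3 -m inch '[{"fingers":8.7,"delta_pos":[0,0,0.1],"spin":0},{"fingers":8.7,"delta_pos":[0,0,0.2],"spin":0},{"fingers":8.7,"delta_pos":[0,0,0.2],"spin":0}]'
```

```text
time_s: 10.85
tcp_pos: [0.5288, -0.2625, 0.0999]
ee_rot: [[0.0, -1.0, -0.0], [-1.0, -0.0, 0.0], [-0.0, 0.0, -1.0]]
wrist_force: [0.2, -0.4, 0.2]
gripper_width: 1.003
```

```bash
python3 -m inch '[{"fingers":8.7,"delta_pos":[0,0,0.1],"spin":0},{"fingers":8.7,"delta_pos":[0,0,0.2],"spin":0},{"fingers":8.7,"delta_pos":[0,0,0.2],"spin":0}]'; python3 - <<'E'
from station import *
import cv2,numpy as np
im=capture("scene")[180:330,130:280,::-1]
cv2.imwrite("pics/m6.png",cv2.resize(im,None,fx=4,fy=4,interpolation=cv2.INTER_CUBIC))
E
```

```text
time_s: 11.15
tcp_pos: [0.5288, -0.2625, 0.0979]
ee_rot: [[0.0, -1.0, -0.0], [-1.0, -0.0, 0.0], [-0.0, 0.0, -1.0]]
wrist_force: [0.2, 1.2, 0.2]
gripper_width: 1.002
```

View pics/m6.png

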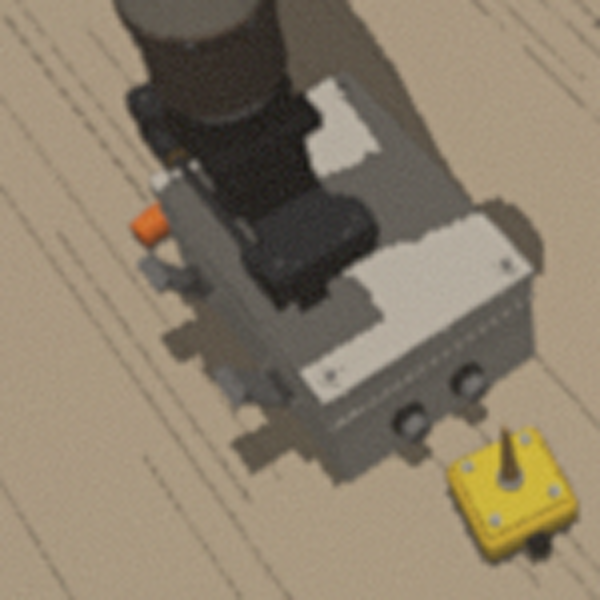

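The lid's front corner dropped from row 388 to row 402, so contact is good. The open fingertips sit higher than the nominal TCP. I'll keep pressing.

```bash
python3 -m inch '[{"fingers":8.7,"delta_pos":[0,0,0.1],"spin":0},{"fingers":8.7,"delta_pos":[0,0,0.2],"spin":0}]'
```

```text
time_s: 11.4
tcp_pos: [0.5288, -0.2626, 0.0961]
ee_rot: [[0.0, -1.0, 0.0], [-1.0, -0.0, -0.0], [0.0, -0.0, -1.0]]
wrist_force: [-0.8, -1.1, 0.7]
gripper_width: 1.002
```

```bash
python3 -m inch '[{"fingers":8.7,"delta_pos":[0,0,0.1],"spin":0},{"fingers":8.7,"delta_pos":[0,0,0.2],"spin":0}]'
```

```text
time_s: 11.6
tcp_pos: [0.5289, -0.2626, 0.094]
ee_rot: [[0.0, -1.0, 0.0], [-1.0, -0.0, -0.0], [0.0, -0.0, -1.0]]
wrist_force: [-0.4, -1.1, 0.9]
gripper_width: 1.001
```

```bash
python3 -m inch '[{"fingers":8.7,"delta_pos":[0,0,0.1],"spin":0},{"fingers":8.7,"delta_pos":[0,0,0.1],"spin":0}]'; python3 - <<'E'
from station import *
import cv2,numpy as np
im=capture("scene")[180:330,130:280,::-1]
cv2.imwrite("pics/m7.png",cv2.resize(im,None,fx=4,fy=4,interpolation=cv2.INTER_CUBIC))
E
```

```text
time_s: 11.8
tcp_pos: [0.5289, -0.2626, 0.0934]
ee_rot: [[0.0, -1.0, 0.0], [-1.0, -0.0, -0.0], [0.0, -0.0, -1.0]]
wrist_force: [-1.5, -0.2, 2.9]
gripper_width: 0.999
```

View pics/m7.png

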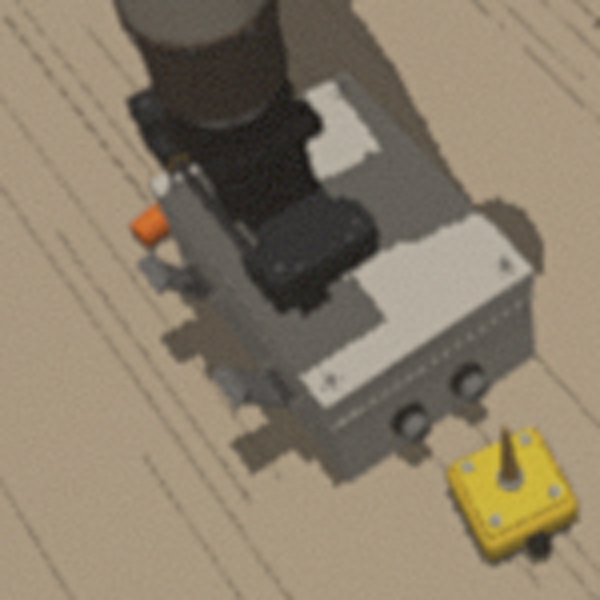

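```bash
python3 -m inch '[{"fingers":8.7,"delta_pos":[0,0,0.1],"spin":0},{"fingers":8.7,"delta_pos":[0,0,0.1],"spin":0}]'
```

```text
time_s: 12.05
tcp_pos: [0.5289, -0.2626, 0.0934]
ee_rot: [[0.001, -1.0, 0.0], [-1.0, -0.001, -0.001], [0.001, -0.0, -1.0]]
wrist_force: [-2.2, 1.5, 7.8]
gripper_width: 1.0
```

```bash
python3 -m inch '[{"fingers":8.7,"delta_pos":[0,0,0.1],"spin":0},{"fingers":8.7,"delta_pos":[0,0,0.1],"spin":0}]'
```

```text
time_s: 12.25
tcp_pos: [0.5289, -0.2627, 0.0933]
ee_rot: [[0.001, -1.0, 0.001], [-1.0, -0.001, -0.001], [0.001, -0.001, -1.0]]
wrist_force: [-3.0, 1.8, 12.7]
gripper_width: 0.996
```

```bash
python3 -m inch '[{"fingers":8.7,"delta_pos":[0,0,0.1],"spin":0},{"fingers":8.7,"delta_pos":[0,0,0.1],"spin":0}]'
```

```text
time_s: 12.45
tcp_pos: [0.5289, -0.2627, 0.0933]
ee_rot: [[0.001, -1.0, 0.001], [-1.0, -0.001, -0.001], [0.001, -0.001, -1.0]]
wrist_force: [-4.6, 3.2, 16.4]
gripper_width: 1.002
```

```bash
python3 - <<'E'
from h import *
import cv2
im=capture("scene")[:,:,::-1]
im=cv2.resize(im[180:330,130:280],None,fx=4,fy=4,interpolation=cv2.INTER_CUBIC)
x,y=.528,-.214
for z in (0,.115):
    P=[(x+a,y+b,z) for a,b in((-.117,-.0845),(.117,-.0845),(.117,.0845),(-.117,.0845))] 
    cv2.polylines(im,[np.array([(proj("scene",p)-[130,180])*4 for p in P]).astype(np.int32)],True,(0,0,255),1)
for X in(-.0585,.0585): # where open fingertips would be at heights
    for z in(.093,.115,.14): cv2.circle(im,tuple(((proj("scene",(.529+X,-.2722,z))-[130,180])*4).astype(int)),3,(0,255,255),-1)
cv2.imwrite("pics/m8.png",im)
E
```

```text
(no output)
```

View pics/m8.png

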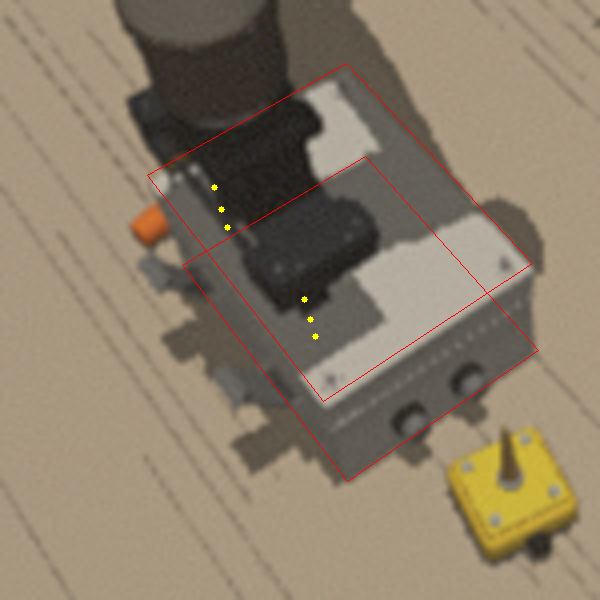

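The lid hit a firm stop at 16 N. Its outline matches the predicted shut pose. I'll back off upward, then move out in front of the latches.

```bash
python3 -m inch '[{"fingers":8.7,"delta_pos":[0,0,-2],"spin":0},{"fingers":8.7,"delta_pos":[0,0,-5],"spin":0},{"fingers":8.7,"delta_pos":[0,0,-9],"spin":0},{"fingers":8.7,"delta_pos":[3,0,-10],"spin":0},{"fingers":8.7,"delta_pos":[7,0,-10],"spin":0},{"fingers":8.7,"delta_pos":[11,0,-10],"spin":0},{"fingers":8.7,"delta_pos":[14,0,-10],"spin":0},{"fingers":8.7,"delta_pos":[17,0,-10],"spin":0},{"fingers":8.7,"delta_pos":[17,0,-10],"spin":0},{"fingers":8.7,"delta_pos":[17,0,-10],"spin":0}]'; python3 - <<'E'
from h import *
import cv2
obs={}
for n in("scene","top"):
    im=capture(n);cv2.imwrite(f"pics/{n}9.png",im[:,:,::-1])
    for t in("station","hinge_mid","lid_edge","latch_a_end","latch_b_end"):
        for d in spot_point(n,t)[:1]:
            if d["conf"]>.4: obs[n,t]=np.array(d["location"])*[560,420];print(n,t,d["conf"],obs[n,t])
r=fit(obs,(.528,-.214,0,0,1,1));print(r.x.round(3));print(r.fun.reshape(-1,2).round(1))
for n,(c0,r0) in(("scene",(130,180)),("top",(300,130))):
    im=cv2.imread(f"pics/{n}9.png")[r0:r0+150,c0:c0+190]
    cv2.imwrite(f"pics/{n}10.png",cv2.resize(im,None,fx=4,fy=4,interpolation=cv2.INTER_CUBIC))
E
```

```text
time_s: 13.5
tcp_pos: [0.5283, -0.4327, 0.1887]
ee_rot: [[-0.001, -1.0, -0.001], [-1.0, 0.001, 0.001], [-0.001, 0.001, -1.0]]
wrist_force: [0.3, 0.9, 0.5]
gripper_width: 1.001
scene station 0.87 [219.016 257.418]
scene hinge_mid 0.69 [240.912 228.816]
scene lid_edge 0.72 [188.104 250.698]
scene latch_a_end 0.71 [366.8  220.08]
scene latch_b_end 0.56 [189.    277.704]
top station 0.75 [341.88 226.59]
top hinge_mid 0.8 [318.584 215.796]
[ 0.529 -0.214 -0.04  -0.032 -1.385  0.822]
[[   0.4   -0.6]
 [   0.    -5. ]
 [   0.    -0. ]
 [-175.2   19.7]
 [  -2.1   -0.9]
 [  -0.5   -5. ]
 [  -3.2   -0.7]]
```

View pics/scene10.png

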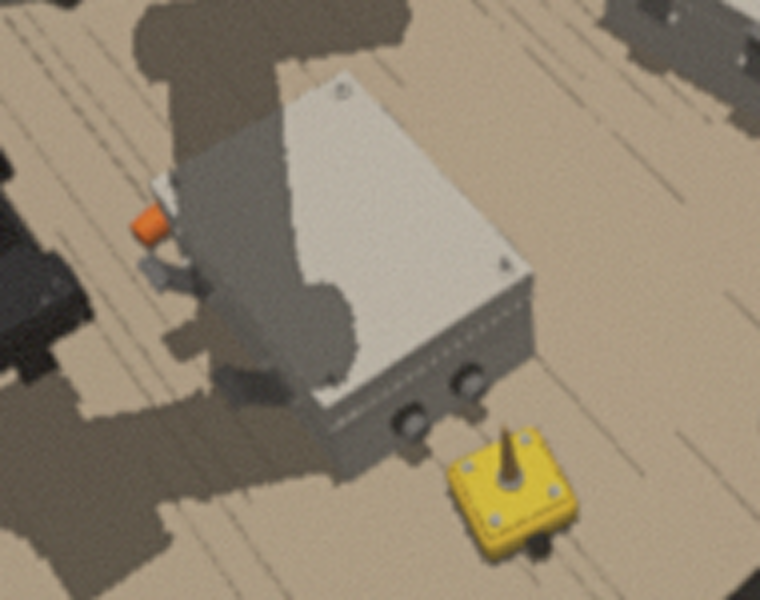

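View pics/top10.png

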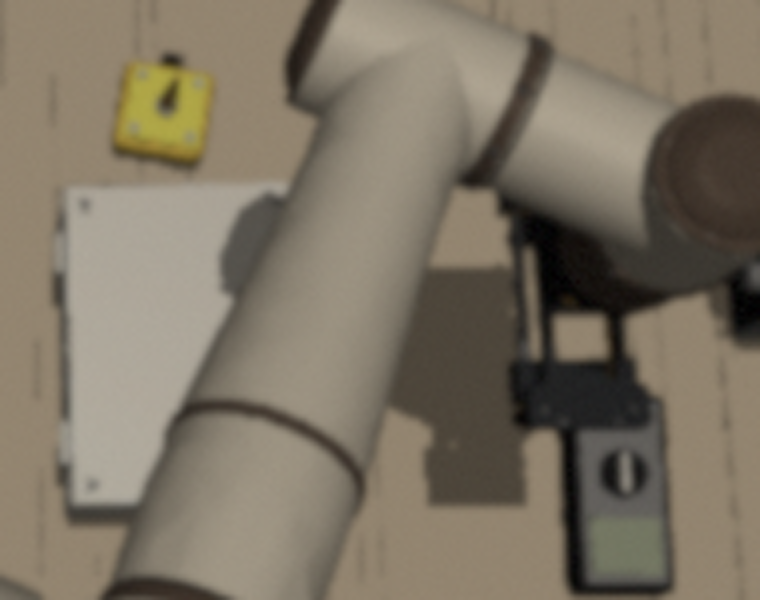

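The lid is shut: the seam is parallel and its corner is at (325,405). Both latches are still leaning out. Next I'll go down in front of them and approach, keeping the tips above the meter.

```bash
python3 -m inch '[{"fingers":8.7,"delta_pos":[-2,0,2],"spin":0},{"fingers":8.7,"delta_pos":[-4.2,0,4],"spin":0},{"fingers":8.7,"delta_pos":[-4.2,0,7],"spin":0},{"fingers":8.7,"delta_pos":[-4.2,0,10],"spin":0},{"fingers":8.7,"delta_pos":[-4.2,0,12],"spin":0},{"fingers":8.7,"delta_pos":[-4.2,0,13.5],"spin":0},{"fingers":8.7,"delta_pos":[-4.2,0,13.5],"spin":0}]'; python3 - <<'E'
from h import *
import cv2
im=capture("scene")[180:330,130:280,::-1]
cv2.imwrite("pics/m11.png",cv2.resize(im,None,fx=4,fy=4,interpolation=cv2.INTER_CUBIC))
E
```

```text
time_s: 14.8
tcp_pos: [0.5272, -0.3897, 0.0523]
ee_rot: [[-0.0, -1.0, -0.005], [-1.0, 0.0, 0.003], [-0.003, 0.005, -1.0]]
wrist_force: [-0.8, -0.2, -0.5]
gripper_width: 1.0
```

View pics/m11.png

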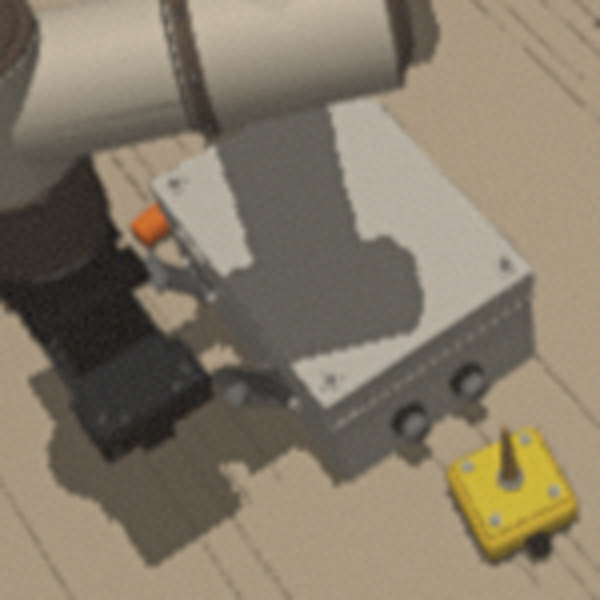

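The gripper is in front of both latches with a clear gap (latch ends at px (150,270) and (235,385)). I'll push in and slightly up, following their arc.

```bash
python3 -m inch '[{"fingers":8.7,"delta_pos":[-0.6,0,0],"spin":0},{"fingers":8.7,"delta_pos":[-1.2,0,0],"spin":0},{"fingers":8.7,"delta_pos":[-1.8,0,0],"spin":0},{"fingers":8.7,"delta_pos":[-2.3,0,0],"spin":0},{"fingers":8.7,"delta_pos":[-2.7,0,-0.2],"spin":0},{"fingers":8.7,"delta_pos":[-3.1,0,-0.4],"spin":0},{"fingers":8.7,"delta_pos":[-3.5,0,-0.7],"spin":0},{"fingers":8.7,"delta_pos":[-3.9,0,-1.0],"spin":0},{"fingers":8.7,"delta_pos":[-4.2,0,-1.3],"spin":0},{"fingers":8.7,"delta_pos":[-4.5,0,-1.5],"spin":0},{"fingers":8.7,"delta_pos":[-4.5,0,-1.5],"spin":0}]'; python3 - <<'E'
from h import *
import cv2
im=capture("scene")[180:330,130:280,::-1]
cv2.imwrite("pics/m12.png",cv2.resize(im,None,fx=4,fy=4,interpolation=cv2.INTER_CUBIC))
im=capture("top")[130:280,300:450,::-1]
cv2.imwrite("pics/t12.png",cv2.resize(im,None,fx=4,fy=4,interpolation=cv2.INTER_CUBIC))
E
```

```text
time_s: 15.95
tcp_pos: [0.5289, -0.3455, 0.0705]
ee_rot: [[0.001, -1.0, 0.0], [-1.0, -0.001, -0.0], [0.0, -0.0, -1.0]]
wrist_force: [-1.2, -0.9, 0.8]
gripper_width: 0.999
```

View pics/m12.png

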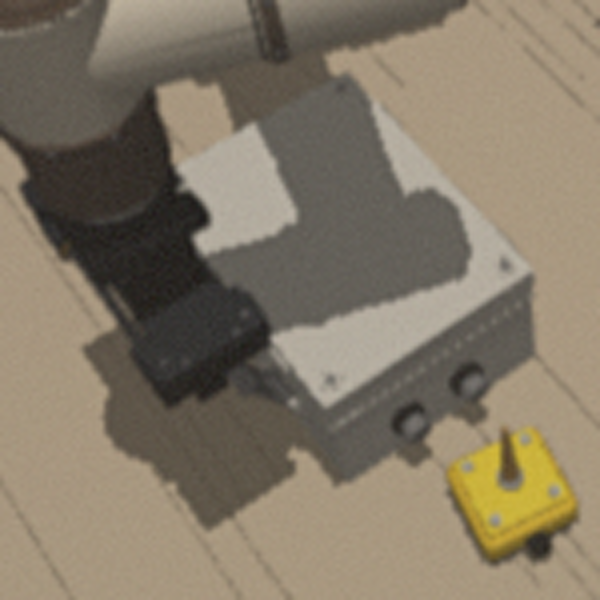

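```bash
python3 -m inch '[{"fingers":8.7,"delta_pos":[-0.4,0,-0.2],"spin":0},{"fingers":8.7,"delta_pos":[-0.8,0,-0.4],"spin":0},{"fingers":8.7,"delta_pos":[-1.2,0,-0.6],"spin":0},{"fingers":8.7,"delta_pos":[-1.2,0,-0.6],"spin":0}]'
```

```text
time_s: 16.45
tcp_pos: [0.529, -0.333, 0.0766]
ee_rot: [[0.001, -1.0, 0.001], [-1.0, -0.001, -0.0], [0.0, -0.001, -1.0]]
wrist_force: [0.5, -1.4, 1.1]
gripper_width: 1.001
```

```bash
python3 -m inch '[{"fingers":8.7,"delta_pos":[-0.3,0,-0.1],"spin":0},{"fingers":8.7,"delta_pos":[-0.6,0,-0.2],"spin":0},{"fingers":8.7,"delta_pos":[-0.9,0,-0.2],"spin":0},{"fingers":8.7,"delta_pos":[-0.9,0,-0.2],"spin":0}]'; python3 - <<'E'
from h import *
import cv2
im=capture("scene")[180:330,130:280,::-1]
cv2.imwrite("pics/m13.png",cv2.resize(im,None,fx=4,fy=4,interpolation=cv2.INTER_CUBIC))
E
```

```text
time_s: 16.85
tcp_pos: [0.529, -0.324, 0.0781]
ee_rot: [[0.001, -1.0, 0.0], [-1.0, -0.001, 0.0], [-0.0, -0.0, -1.0]]
wrist_force: [-0.8, -0.5, 1.4]
gripper_width: 1.0
```

View pics/m13.png

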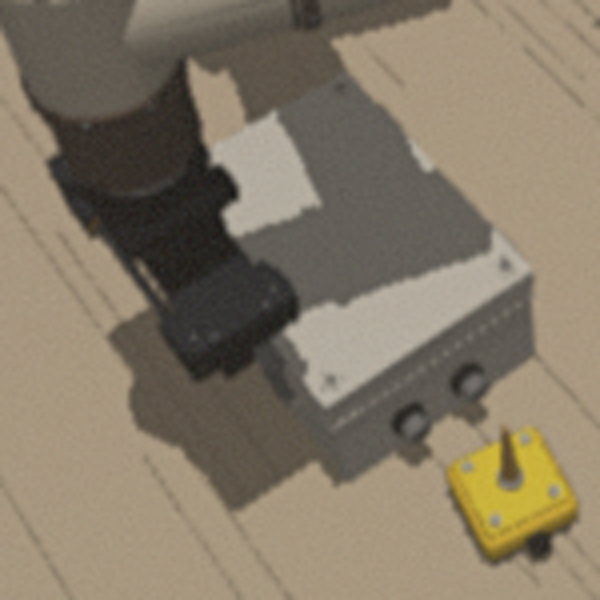

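Latch b is swinging up with its end near (280,350), and the box hasn't moved. I'll push on until it stops.

```bash
python3 -m inch '[{"fingers":8.7,"delta_pos":[-0.2,0,0],"spin":0},{"fingers":8.7,"delta_pos":[-0.4,0,0],"spin":0},{"fingers":8.7,"delta_pos":[-0.4,0,0],"spin":0}]'
```

```text
time_s: 17.2
tcp_pos: [0.5289, -0.3226, 0.0781]
ee_rot: [[0.001, -1.0, 0.0], [-1.0, -0.001, -0.003], [0.003, -0.0, -1.0]]
wrist_force: [0.3, -9.0, -0.1]
gripper_width: 0.999
```

```bash
python3 -m inch '[{"fingers":8.7,"delta_pos":[-0.1,0,0],"spin":0},{"fingers":8.7,"delta_pos":[-0.2,0,0],"spin":0},{"fingers":8.7,"delta_pos":[-0.2,0,0],"spin":0}]'
```

```text
time_s: 17.5
tcp_pos: [0.529, -0.3223, 0.0782]
ee_rot: [[0.001, -1.0, 0.001], [-1.0, -0.001, -0.005], [0.005, -0.001, -1.0]]
wrist_force: [0.1, -14.8, -3.2]
gripper_width: 1.001
```

It stops firmly at y = -0.322, close to the predicted -0.321. I'll back off and look.

```bash
python3 -m inch '[{"fingers":8.7,"delta_pos":[1,0,0],"spin":0},{"fingers":8.7,"delta_pos":[3,0,0],"spin":0},{"fingers":8.7,"delta_pos":[6,0,0],"spin":0},{"fingers":8.7,"delta_pos":[8,0,-3],"spin":0},{"fingers":8.7,"delta_pos":[10,0,-8],"spin":0},{"fingers":8.7,"delta_pos":[12,0,-12],"spin":0},{"fingers":8.7,"delta_pos":[13,0,-14],"spin":0},{"fingers":8.7,"delta_pos":[13,0,-14],"spin":0},{"fingers":8.7,"delta_pos":[13,0,-14],"spin":0}]'; python3 - <<'E'
from h import *
import cv2
im=capture("scene")[180:330,130:280,::-1]
a=cv2.resize(im,None,fx=4,fy=4,interpolation=cv2.INTER_CUBIC);cv2.imwrite("pics/m14.png",a)
for k,v in model((.528,-.214,0,0,0,0)).items(): cv2.circle(a,tuple(((proj("scene",v)-[130,180])*4).astype(int)),3,(255,0,255),-1)
for t in("station","hinge_mid","lid_edge","latch_a_end","latch_b_end"):
    print(t,proj("scene",model((.528,-.214,0,0,0,0))[t]).round(1),[(round(d["conf"],2),[round(float(v)*s,1) for v,s in zip(d["location"],(560,420))]) for d in spot_point("scene",t)[:3]])
cv2.imwrite("pics/m14b.png",a)
E
```

```text
time_s: 18.4
tcp_pos: [0.5285, -0.4476, 0.2169]
ee_rot: [[-0.0, -1.0, -0.001], [-1.0, 0.0, 0.003], [-0.003, 0.001, -1.0]]
wrist_force: [0.2, -0.7, 0.4]
gripper_width: 0.998
station [219.2 256.7] [(0.93, [220.2, 256.9]), (0.52, [284.9, 165.4])]
hinge_mid [240.1 222.9] [(0.66, [238.0, 230.9]), (0.63, [367.5, 219.9])]
lid_edge [188.3 250.1] [(0.92, [186.2, 250.9])]
latch_a_end [176.2 242.3] [(0.67, [176.3, 244.9])]
latch_b_end [196.5 268.7] [(0.48, [197.0, 270.2])]
```

View pics/m14.png

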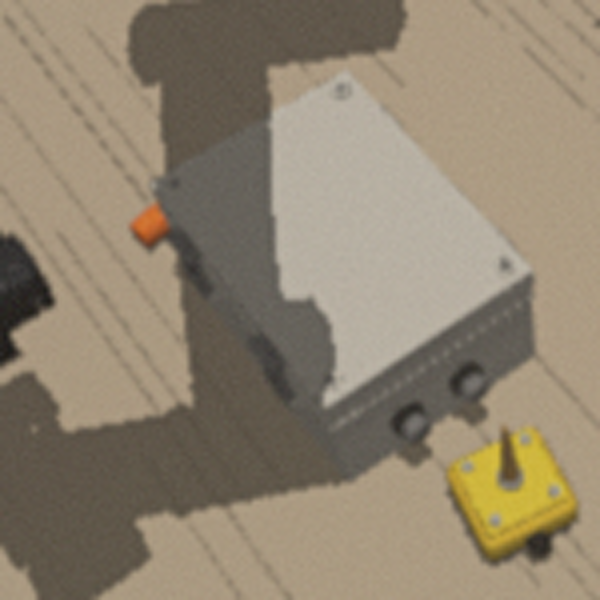

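View pics/m14b.png

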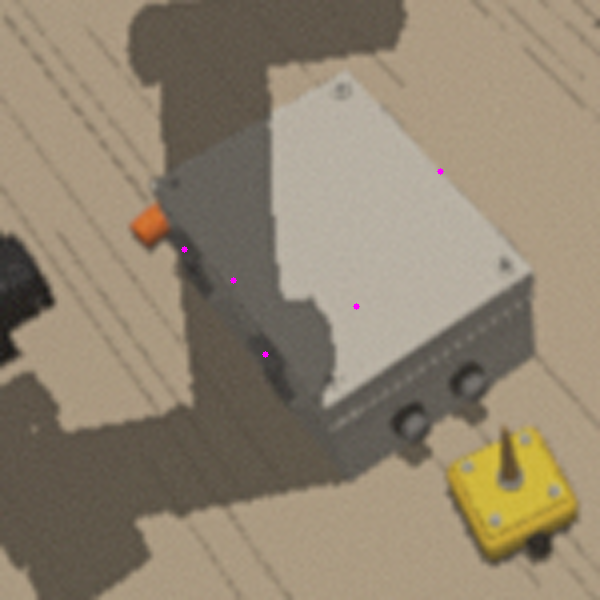

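```bash
python3 -m inch '[{"fingers":8.7,"delta_pos":[4,0,-4],"spin":0},{"fingers":8.7,"delta_pos":[8,0,-8],"spin":0},{"fingers":8.7,"delta_pos":[10,4,-12],"spin":0},{"fingers":8.7,"delta_pos":[10,8,-12],"spin":0},{"fingers":8.7,"delta_pos":[10,12,-12],"spin":0},{"fingers":8.7,"delta_pos":[10,12,-12],"spin":0},{"fingers":8.7,"delta_pos":[10,12,-12],"spin":0},{"fingers":8.7,"delta_pos":[10,12,-12],"spin":0}]'; python3 - <<'E'
from h import *
import cv2
a=capture("scene")[:,:,::-1];b=capture("top")[:,:,::-1]
cv2.imwrite("pics/m15.png",np.vstack([cv2.resize(a[140:320,120:420],(500,300),interpolation=2),cv2.resize(b[100:280,150:450],(500,300),interpolation=2)]))
for t in("lid_edge","latch_a_end","latch_b_end"):
    print(t,[(round(d["conf"],2),[round(float(v)*s,1) for v,s in zip(d["location"],(560,420))]) for d in spot_point("scene",t)[:2]])
E
```

```text
time_s: 19.5
tcp_pos: [0.4097, -0.5482, 0.3373]
ee_rot: [[0.001, -1.0, -0.0], [-1.0, -0.001, 0.001], [-0.001, 0.0, -1.0]]
wrist_force: [-0.4, -0.2, 0.1]
gripper_width: 0.999
lid_edge [(0.81, [186.5, 250.0]), (0.52, [194.2, 271.1])]
latch_a_end [(0.62, [176.5, 241.2])]
latch_b_end []
```

View pics/m15.png

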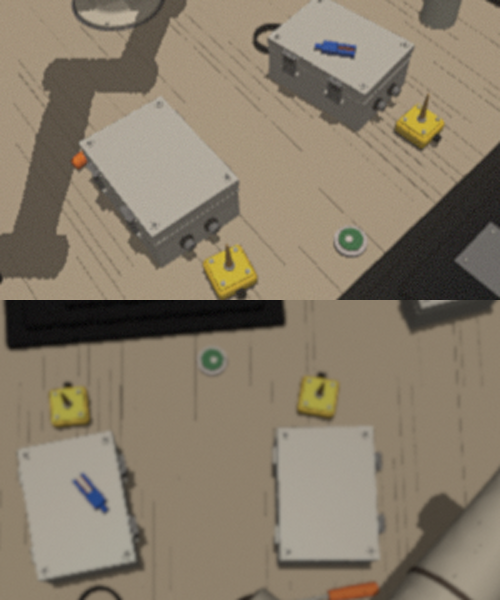

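The box is fully shut and both latches lie flat, looking the same as on the spare box. Nothing else has moved, so I'll hand it in.

```bash
python3 -c "
from station import *
print(finish_job())"
```

```text
the job is handed in; nothing more can be done
None
```

The recorder box is shut with both latches flat, and I handed the job in at about 19.5 s of the 58 s allowed; no verdict was reported.

- **Lid:** I pushed it down along its arc with the open fingertips at about 0.5 rad/s. I then pressed in steps of 1–3 mm until it hit a firm stop at 16 N. Its corners and front edge matched the predicted shut outline to within about 2 px.
- **Latches:** I pushed both at once, one finger on each, until they stopped firmly at about 15 N. That was within 2 mm of where they should lie flat. In the last pictures both lie against the box front like those on the spare.
- **Surroundings:** The box and the bystanders I could see showed no visible movement. The arm ended clear of everything.

**Checks that failed or disagreed:**
- The very last detector call missed latch_b. The call just before it had put latch_b within 2 px of its shut position, with a confidence of 0.48.
- The detector put the hinge point up to 8 px off. I trusted the box outline instead.
- With the gripper open, the fingertips sit about 22 mm higher than the nominal TCP. I found this when the lid met its stop lower than expected.
- The mug and meter were outside the final picture, and most of the tape and screwdriver too. The arm did not work at their level.

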